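Unlock the parked stick sweeper and draw out its telescopic handle

ROBOT

A 6-joint arm with a two-finger parallel gripper is mounted at the origin on the work surface. World frame = base frame: x ahead of the robot, y to its left, z up, the work surface at z = 0. Lengths are in mm, angles in rad, forces in N, time in s.
With the tool pointing down it reaches from about 275 to 1000 mm from the base axis. Payload 8.4 kg.
Tool frame: the origin (TCP) lies midway between the tips of the shut fingers; the grasp point (between the pads) lies 19 mm behind it; z points along the fingers, y is the direction in which the jaws open and shut (so a half turn about z gives the same grasp; the last joint's range is limited). The gripper opens to 85 mm and grips with 20 to 120 N. Pads are 22 mm wide; open, the fingers measure 114 mm over their backs; the gripper's body (76 mm by 85 mm) begins 54 mm behind the grasp point. The pads swing forward as they close: fully open they stand 13 mm farther back than shut.
Start: joints at [-1.345, 0.353, 1.633, -0, 1.155, -0.002], TCP at [141.145, -608.856, 208.581] pointing down, gripper open.
Joint ranges: [-2.63, 2.63], [-0.92, 2.1], [0.06, 2.66], [-1.3, 4.44], [0, 2.69], [-3.02, 3.02]. Speed limits (rad/s): [2.22, 2.22, 2.79, 3.14, 3.14, 3.14].

INTERFACE

Orientations are given as [roll, pitch, yaw] about the fixed x, y, z axes, in that order (R = Rz(yaw) Ry(pitch) Rx(roll)).
In Python, from rig import r gives the robot as it stands. The module is installed in compiled form; this text tells all that it offers.
- The arm moves only by the tool drive_tool, never from a script. Its argument "moves" is a list of rows, each a list of 3 entries, a list of its own where there are three numbers: the closure, from 0 (fully open) to 1 (shut), then the shift along the tool's x, y, z in cm, then the turn about the tool's z in degrees. In form: [[claw, [dx, dy, dz], roll], ...]. A call has 1 to 12 rows; each row is the pose to reach, as a shift and turn from the pose measured when the call began, along the tool's axes at that moment; what a row does not reach only later rows make up. A row lasts 1/8 s, in which the tool goes at most 62.5 mm and 10.7 degrees, less where a joint would pass 70% of its speed; a pose out of reach is approached as far as the arm can. A call with a gripper value outside its range is refused whole. The fingers move at their own pace and stop on an object; "grip_force" is the grip in N (left out, the last holds). Time passes only in rows, so rows that repeat a pose let the fingers close. It gives the time, the measured TCP pose, the force and the opening at its end, in the units of the state.
- r.sense(): the state, without advancing time (a new reading comes with each control period).
- r.grab_frame(name): name is "side" or "top" or "wrist"; returns a dict with "color" (384x512x3 uint8, red, green, blue), "fx", "fy", "cx", "cy" (pixels), "pose" (4x4, takes a point from camera to world coordinates); the wrist camera has in their place "hand_eye" (4x4, takes a point from camera to tool coordinates, whose origin is the TCP and whose axes are the flange's). Camera axes: x right, y up, looking along -z (the intrinsics and any distortion apply to the point x, -y, -z); pixel columns grow to the right and rows downward; lengths in mm; the calibration is good to about 2 mm. A picture is of the moment at which its call begins: read the wrist's pose just before it. There is no depth.
- r.sign_off(): hands the job in, once; it reports no verdict.
Trained networks look in the newest picture that a camera, given by its name, has taken for a name from the list of things; names that differ only in an ending like _2 or _b are one class to them, and where a whole thing is asked for, a point or a joint stands for the part that bears it (a point fixed in the world has none). Each returns a list of dicts, best first, with "score" (0 to 1); they miss things now and then, are a little off and sometimes report something else, mostly with a low value. They report only what shows in the picture. A call takes as long as a camera call.
- r.outline_of(thing, camera): "mask" (384x512 bool, what is visible of it) and "at" ([column, row] in pixels, amid what is visible of it).
- r.spot_point(thing, camera): "at" ([column, row] in pixels: a listed point, or the origin of a listed thing).
The state is a dict: "clock": time; "qpos": joint angles; "qvel": joint speeds; "joint_efforts": joint torques, N m; "eef_pos": TCP position; "tcp_rot": TCP orientation; "contact_force": force on the tool from outside, world axes, zero at the start; "wrist_torque": the same for the moment, N m; "opening": opening from 0.0 (shut) to 1.0 (fully open).
Only numpy, scipy, OpenCV 4.12 (cv2) and the standard library are available. Lean on these libraries where they do the work, as an engineer would, in place of code of your own. Each camera call takes 0.05 s, during which the arm holds its last target.

TASK

Get the parked stick sweeper ready: press its steel pedal right down to the stop so that the storage catch lets go, then leave the pedal so that it springs up. Then squeeze the release button in the side of the black grip, pull the handle straight up past the first stop to the second stop, where it is fully out, and finish holding it there, still gripping with the button squeezed in. Do not knock over or push away the things standing close around it.

Things in the scene. Friction and masses are not known exactly. Their poses are not given: they have to be found in the camera images.
- sweeper: The stick sweeper: a white head 150 (x) x 240 (y) mm, top 78 mm above the worktop, standing in a grey tray 300 x 280 mm (x from -185 to 115 mm, 10 mm thick), fixed to the worktop. Origin on the worktop, under the axis of the upright handle; z up. The pedal sticks out on the -x side. A grey sleeve 36 mm across stands on the head round the handle, up to 158 mm. The head, sleeve and tray do not move.
- pedal (a joint): Turn of the steel pedal on its hinge (rad): 0 up, 0.4 fully down at its stop. The hinge runs along the sweeper's y, 60 mm in front (-x) of the handle axis and 35 mm above the worktop. A spring brings it back to 0; at the pad it takes about 10 N to start and 15 N to hold at the stop. Pushed right down, it kicks the storage catch free.
- pedal_pad (a point): Centre of the pedal pad's upper face; the pad measures 46 (along the pedal) x 64 mm (along the sweeper's y), 8 mm thick. It starts 137 mm in front (-x) of the handle axis and 65 mm above the worktop, sloping 18 degrees (its -x edge higher); at the stop it is 35 mm above the worktop, 143 mm in front of the axis and sloping 5 degrees the other way. The point turns with the pedal.
- catch (a joint): Travel of the storage catch, a steel tab on the head above the pedal (m): 0 locks the handle down, about 0.012 is free. It stays where the pedal has kicked it.
- stem (a joint): Height by which the telescopic handle is drawn out (m): 0 pushed home, 0.05 first stop, 0.10 second stop, which is a solid end. It slides straight up. With the button out, a latch locks it at 0, 0.05 and 0.10 (with some 2 mm of play); with the button in, it slides freely, and its own weight makes it sink if it is let go between stops. The handle weighs about 0.4 kg; some 7 N lift it.
- grip_mid (a point): The black grip at the top of the handle is an upright block 36 mm (sweeper's x) x 31 mm (y), from 162 to 236 mm above the worktop when the handle is home, with flat sides (y from -17 to +14 mm). This is the point on the handle axis inside it, at the height of the button's middle: 205 mm above the worktop when the handle is home, 305 mm when it is fully out. Rises with the handle; its axes are the sweeper's.
- release (a joint): Travel of the release button into the grip (m): 0 out, 0.006 fully in; the latch lets go beyond about 0.0035. The spring takes 4 N to start and 9 N fully in.
- release_face (a point): Middle of the grey release button's outer face. The button, 24 mm wide (x) and 34 mm tall, sits on the grip's +y side and stands out to 23 mm from the handle axis, 17 mm when fully in. Gripping across the grip along its y (40 mm wide with the button out, 34 mm with it in), with the pads at this height, squeezes it in.
- softener: Bystander: white plastic bottle, 72 mm across, 210 mm tall; origin at the centre of its underside. Leave alone.
- peg_pot: Bystander: open grey metal cup, 84 mm across, 85 mm tall; origin at the centre of its underside. Leave alone.
- scrub_brush: Bystander: wooden brush lying flat, handle along its own -x; origin at the centre of its underside. Leave alone.
- spray_can: Bystander: bare metal can, 54 mm across, 170 mm tall; origin at the centre of its underside. Leave alone.

How it is judged (in metres and radians):
On the way, in this order (a step that is already met when the one before it is completed fails the run):
1. the pedal is pressed down to its stop and the storage catch is kicked free (value of joint pedal above 0.36 rad and value of joint catch above 0.008 m), for 0.2 s.
2. the pedal is up again and the release button is squeezed in by the fingers, with the handle still home (value of joint pedal below 0.1 rad and value of joint release above 0.004 m and value of joint stem below 0.02 m and contact force between the fingers and stem above 1 N), for 0.1 s.
At the end, for the whole second after the job is handed in: The handle is drawn out to its second stop (at least 95 of 100 mm) and at rest, the fingers are gripping it (more than 2 N) with the release button squeezed in (at least 4 mm), and the pedal is up again (below 0.1 rad) (value of joint stem above 0.095 m and value of joint pedal below 0.1 rad and value of joint release above 0.004 m and contact force between the fingers and stem above 2 N and velocity of joint stem between -0.02 and 0.02 m/s); the arm keeps its last pose, push and grip.
It fails at once if a thing standing close around the sweeper (bottle, pot, brush, can) is pushed more than 40 mm or tipped over (distance of any of softener, peg_pot, scrub_brush, spray_can from where it was at the start of the episode above 0.04 m or angle between any of softener, peg_pot, scrub_brush, spray_can's own z axis and vertical above 0.6 rad).
It also fails if it takes over 48 s, if anything falls off the work surface, if the arm or the gripper's body presses on something with over 40 N, if the wrist force passes 120 N, or if a joint passes its speed limit or range.

## Working session

There is one attempt and no reset: what is moved stays moved. The work goes in short steps, Python scripts to look and compute and a tool call to move; the robot and the scene stay as the last step left them, time stands still between calls to the robot, and variables do not carry over. Pictures are saved under pics/ and viewed, and the job is handed in when it is done.

Besides the shell and the picture viewer there is one more tool, called after "Request:" by a JSON object that holds its "op" and its "data". drive_tool: Moves the arm, as the interface text tells. Its arguments: {"type":"object","properties":{"moves":{"type":"array"},"grip_force":{"type":"number"}},"required":["moves"]}

```bash
mkdir -p pics; ls; python3 - <<'E'
from rig import r
import cv2,numpy as np
s=r.sense(); print(s)
for n in ("side","top","wrist"):
    f=r.grab_frame(n); cv2.imwrite(f"pics/{n}0.png",cv2.cvtColor(f["color"],cv2.COLOR_RGB2BGR))
    print(n,f["fx"],f["fy"],f["cx"],f["cy"],[k for k in f]); print(np.round(f.get("pose",f.get("hand_eye")),3).tolist())
    if n!="wrist":
        for t in ("sweeper","pedal_pad","grip_mid","release_face","softener","peg_pot","scrub_brush","spray_can"):
            d=r.spot_point(t,n); print(t,[(np.round(x["at"],1).tolist(),round(x["score"],2)) for x in d[:2]])
print(r.sense()["clock"])
E
```

```text
pics
{'clock': 0.0, 'qpos': array([-1.34541693e+00,  3.53674370e-01,  1.63414067e+00,  9.63513746e-06,
        1.15516133e+00, -2.39242297e-03]), 'qvel': array([-0.00083999,  0.00041397,  0.00084292, -0.00052911, -0.00205755,
       -0.00044091]), 'joint_efforts': array([ 3.64986110e-03, -6.05236530e+01, -3.42056036e+01,  3.87881232e-05,
        9.39180551e-03, -2.78488656e-06]), 'eef_pos': array([ 141.02569324, -608.36841509,  207.84251484]), 'tcp_rot': array([-3.14020896e+00, -1.21198196e-05,  2.27767911e-01]), 'contact_force': array([0.33465625, 0.34330843, 0.36556806]), 'wrist_torque': array([0.03747432, 0.06184211, 0.02107221]), 'opening': 0.9973384132612638}
side 365.3590937550416 365.3590937550416 258.96936728713985 189.53451968294078 ['color', 'fx', 'fy', 'cx', 'cy', 'pose']
[[-0.832, 0.284, -0.476, 222.408], [-0.554, -0.459, 0.694, 650.392], [-0.021, 0.842, 0.54, 577.25], [0.0, 0.0, 0.0, 1.0]]
sweeper [([255.6, 233.6], 0.65), ([269.4, 305.9], 0.5)]
pedal_pad [([312.7, 218.7], 0.7)]
grip_mid [([258.6, 159.1], 0.91)]
release_face [([251.9, 162.0], 0.51)]
softener [([202.6, 286
[... 212 characters left out ...]
50365 ['color', 'fx', 'fy', 'cx', 'cy', 'pose']
[[-0.014, 0.998, -0.063, 505.427], [-1.0, -0.015, -0.017, 47.796], [-0.018, 0.063, 0.998, 1343.292], [0.0, 0.0, 0.0, 1.0]]
sweeper [([252.7, 176.3], 0.67)]
pedal_pad [([258.3, 217.8], 0.58)]
grip_mid [([250.6, 171.4], 0.54)]
release_face [([242.9, 176.1], 0.38)]
softener [([188.3, 174.7], 0.56)]
peg_pot [([320.8, 189.3], 0.83)]
scrub_brush [([202.9, 220.9], 0.64)]
spray_can [([305.6, 143.6], 0.83)]
wrist 331.87620744784846 331.87620744784846 252.24883407006755 193.0295561191594 ['color', 'fx', 'fy', 'cx', 'cy', 'hand_eye']
[[-0.001, 0.957, 0.289, 73.241], [1.0, 0.002, -0.002, 0.894], [-0.002, 0.289, -0.957, -164.324], [0.0, 0.0, 0.0, 1.0]]
0.95
```

```bash
python3 - <<'E'
import cv2
for n in ("side","top"):
    a=cv2.imread(f"pics/{n}0.png"); c=a[100:340,120:420]; cv2.imwrite(f"pics/{n}0z.png",cv2.resize(c,(750,600),interpolation=cv2.INTER_CUBIC))
E
```

```text
(no output)
```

View pics/side0z.png

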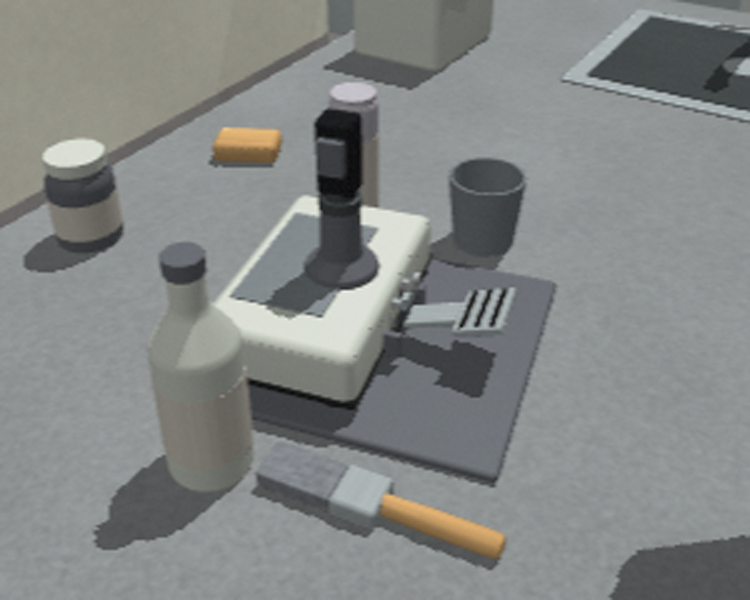

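View pics/top0z.png

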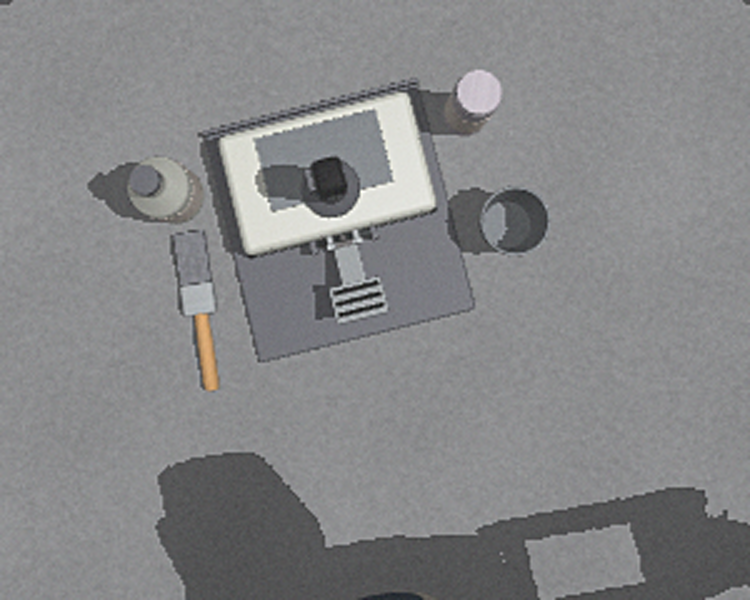

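```bash
cat > h.py <<'E'
import numpy as np
K={"side":(365.359,258.969,189.535),"top":(423.944,254.658,186.423)}
P={"side":np.array([[-0.832, 0.284, -0.476, 222.408], [-0.554, -0.459, 0.694, 650.392], [-0.021, 0.842, 0.54, 577.25], [0.0, 0.0, 0.0, 1.0]]),
"top":np.array([[-0.014, 0.998, -0.063, 505.427], [-1.0, -0.015, -0.017, 47.796], [-0.018, 0.063, 0.998, 1343.292], [0.0, 0.0, 0.0, 1.0]])}
def proj(n,p):
    f,cx,cy=K[n]; c=P[n][:3,:3].T@(np.asarray(p)-P[n][:3,3]); return np.array([cx+f*c[0]/-c[2],cy-f*c[1]/-c[2]])
def back(n,uv,z):
    f,cx,cy=K[n]; d=P[n][:3,:3]@np.array([(uv[0]-cx)/f,-(uv[1]-cy)/f,-1]); o=P[n][:3,3]; return o+d*(z-o[2])/d[2]
def sw(pose,p):
    x,y,a=pose; c,s=np.cos(a),np.sin(a); return np.array([x+c*p[0]-s*p[1],y+s*p[0]+c*p[1],p[2]])
E
python3 - <<'E'
from h import *
from scipy.optimize import least_squares
z=lambda u,v:(120+u/2.5,100+v/2.5)
obs=[("top",z(260,360),(-185,140,10)),("top",z(474,305),(-185,-140,10)),("side",z(555,283),(-185,-140,10)),("side",z(495,478),(-185,140,10)),
("top",(258.3,217.8),(-137,0,65)),("side",(312.7,218.7),(-137,0,65)),("side",(258.6,159.1),(0,0,205)),("top",(250.6,171.4),(0,0,205)),
("side",(251.9,162),(0,23,205)),("top",(252.7,176.3),(0,0,0))]
f=lambda q:np.concatenate([proj(n,sw((q[0]*100,q[1]*100,q[2]),p))-o for n,o,p in obs])
s=least_squares(f,[5,0.5,0.2],loss="soft_l1"); q=s.x*[100,100,1]; print(q, np.degrees(q[2])); print(np.round(f(s.x).reshape(-1,2),1))
f2=lambda q:np.concatenate([proj(n,sw((q[0]*100,q[1]*100,q[2]),p))-o for n,o,p in obs[:4]])
print(least_squares(f2,[5,0.5,0.2]).x)
for n,uv,zz in [("top",(188.3,174.7),0),("top",(320.8,189.3),0),("top",(305.6,143.6),0),("top",(202.9,220.9),0),("side",(202.6,286.3),0),("side",(310.1,194.9),0),("side",(263.9,188.9),0),("side",(275.1,302.6),0)]:
    b=back(n,uv,zz); c,s_=np.cos(q[2]),np.sin(q[2]); d=b[:2]-q[:2]; print(n,np.round(b),"in sweeper",np.round([c*d[0]+s_*d[1],-s_*d[0]+c*d[1]]))
E
```

```text
[6.24295035e+02 7.59385314e+01 2.25577331e-01] 12.924629029859002
[[-0.6 -0.6]
 [ 0.7  0.2]
 [ 1.  -0.4]
 [ 0.7  0.3]
 [ 4.9  0.3]
 [ 0.7  5.1]
 [-3.5  0.7]
 [ 0.6 -2.2]
 [-0.7  2.7]
 [ 0.2 -0.4]]
[6.25057195 0.77519811 0.23085258]
top [631. 282.   0.] in sweeper [ 52. 199.]
top [ 578. -139.    0.] in sweeper [ -93. -199.]
top [725. -94.   0.] in sweeper [  60. -188.]
top [483. 236.   0.] in sweeper [-102.  188.]
side [624. 280.   0.] in sweeper [ 46. 199.]
side [ 592. -145.    0.] in sweeper [ -81. -208.]
side [ 721. -102.    0.] in sweeper [  54. -195.]
side [475. 235.   0.] in sweeper [-109.  189.]
```

```bash
python3 - <<'E'
from h import *
import cv2
for pose,tag in [((624.7,76.7,0.228),"a")]:
  for n,(u0,v0,w,h) in {"side":(215,120,120,140),"top":(200,130,120,110)}.items():
    a=cv2.imread(f"pics/{n}0.png"); k=5; im=cv2.resize(a[v0:v0+h,u0:u0+w],None,fx=k,fy=k,interpolation=cv2.INTER_NEAREST)
    if im.shape[0]>600: k2=600/im.shape[0]
    else: k2=1
    def pl(pts,col):
        q=np.array([(proj(n,sw(pose,p))-[u0,v0]+.5)*k for p in pts]); cv2.polylines(im,[np.int32(q)],True,col,1)
    for zz in (162,236): pl([(-18,-17,zz),(18,-17,zz),(18,14,zz),(-18,14,zz)],(0,255,255))
    pl([(-12,23,188),(12,23,188),(12,23,222),(-12,23,222)],(0,0,255))
    pl([(-75,-120,78),(75,-120,78),(75,120,78),(-75,120,78)],(0,255,0))
    pl([(-159,-32,72),(-115,-32,58),(-115,32,58),(-159,32,72)],(255,0,0))
    pl([(18*np.cos(t),18*np.sin(t),158) for t in np.linspace(0,6.3,30)],(255,0,255))
    cv2.imwrite(f"pics/ov_{n}.png",cv2.resize(im,None,fx=k2,fy=k2))
E
```

```text
(no output)
```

View pics/ov_side.png

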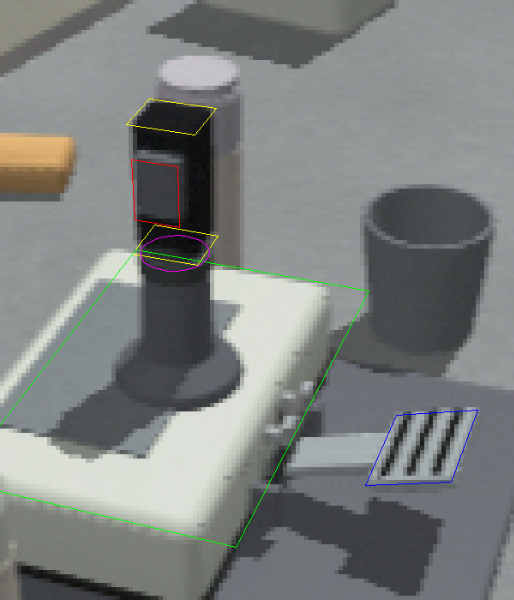

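View pics/ov_top.png

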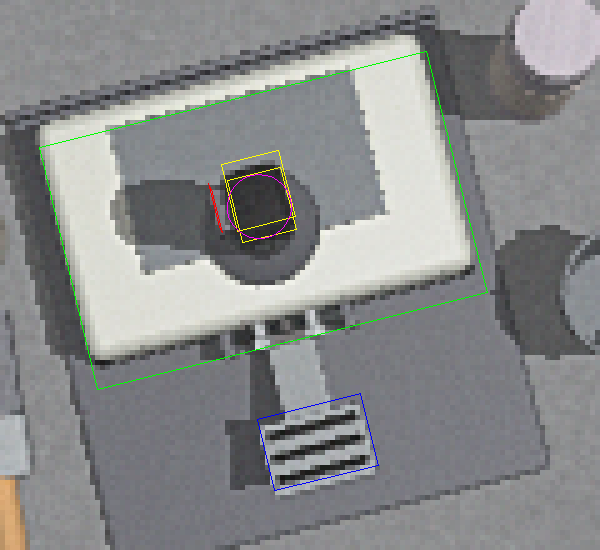

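Request:
{"op": "drive_tool", "data": {"moves": [[1,[48.4,-55.8,0],0],[1,[48.4,-55.8,0],0],[1,[48.4,-55.8,0],0],[1,[48.4,-55.8,0],0],[1,[48.4,-55.8,0],0],[1,[48.4,-55.8,0],0],[1,[48.4,-55.8,0],0],[1,[48.4,-55.8,0],0],[1,[48.4,-55.8,0],0],[1,[48.4,-55.8,0],0],[1,[48.4,-55.8,0],0],[1,[48.4,-55.8,0],0]]}}

```text
clock: 2.45
eef_pos: [487.6, 46.4, 208.9]
tcp_rot: [3.141, -0.001, 0.229]
contact_force: [0.1, -0.3, 0.4]
opening: -0.001
```

```bash
cat >> h.py <<'E'
def wproj(f,s,p):
    from scipy.spatial.transform import Rotation as R
    T=np.eye(4); T[:3,:3]=R.from_euler("xyz",s["tcp_rot"]).as_matrix(); T[:3,3]=s["eef_pos"]
    M=T@f["hand_eye"]; c=M[:3,:3].T@(np.asarray(p)-M[:3,3]); return np.array([f["cx"]+f["fx"]*c[0]/-c[2],f["cy"]-f["fy"]*c[1]/-c[2]])
E
python3 - <<'E'
from rig import r
import cv2,pickle
from h import *
s=r.sense(); f=r.grab_frame("wrist"); pickle.dump((s,f),open("w1.pkl","wb"))
im=cv2.cvtColor(f["color"],cv2.COLOR_RGB2BGR)
pose=(624.7,76.7,.228); print(s["eef_pos"])
def pl(pts,col): cv2.polylines(im,[np.int32([wproj(f,s,sw(pose,p)) for p in pts])],True,col,1)
for zz in (162,236): pl([(-18,-17,zz),(18,-17,zz),(18,14,zz),(-18,14,zz)],(0,255,255))
pl([(-12,23,188),(12,23,188),(12,23,222),(-12,23,222)],(0,0,255))
pl([(-159,-32,72),(-115,-32,58),(-115,32,58),(-159,32,72)],(255,0,0))
for t in("grip_mid","release_face","pedal_pad"):
    print(t,[(np.round(x["at"],1),round(x["score"],2)) for x in r.spot_point(t,"wrist")[:2]])
for p in [(0,0,205),(0,23,205),(-137,0,65)]: print(wproj(f,s,sw(pose,p)))
cv2.imwrite("pics/w1.png",cv2.resize(im,(768,576)))
E
```

```text
[487.5867186   46.41972285 208.88658263]
grip_mid []
release_face [(array([438.7, 118.3]), 0.4)]
pedal_pad [(array([255.9, 171.9]), 0.9)]
[252.84742835 -71.56463846]
[198.96676381 -71.63061446]
[252.14144554 169.68554842]
```

View pics/w1.png

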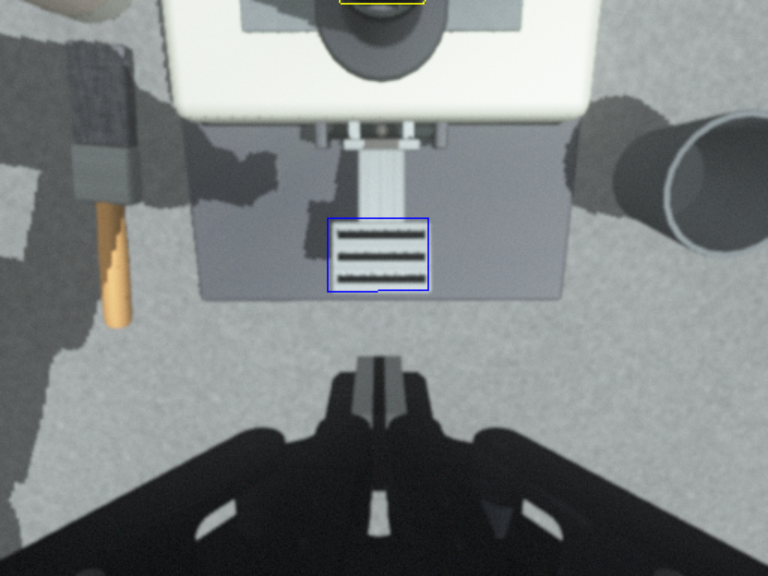

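Request:
{"op": "drive_tool", "data": {"moves": [[1,[-0.2,0,5],0],[1,[-0.2,0,9],0],[1,[-0.2,0,12.5],0],[1,[-0.2,0,14],0],[1,[-0.2,0,15.5],0],[1,[-0.2,0,16.3],0],[1,[-0.2,0,16.3],0]]}}

```text
clock: 3.52
eef_pos: [485.1, 44.1, 45.9]
tcp_rot: [3.141, -0.0, 0.23]
contact_force: [-1.5, -1.8, 9.7]
opening: 0.0
```

Request:
{"op": "drive_tool", "data": {"moves": [[1,[0,0,0.7],0],[1,[0,0,1.1],0],[1,[0,0,1.3],0],[1,[0,0,1.3],0],[1,[0,0,1.3],0]]}}

```text
clock: 4.15
eef_pos: [484.7, 43.9, 33.9]
tcp_rot: [3.141, 0.0, 0.23]
contact_force: [-5.3, -1.3, 10.7]
opening: -0.001
```

Request:
{"op": "drive_tool", "data": {"moves": [[1,[0,0,0.3],0],[1,[0,0,0.5],0],[1,[0,0,0.5],0]]}}

```text
clock: 4.53
eef_pos: [483.9, 43.7, 29.8]
tcp_rot: [3.141, 0.002, 0.231]
contact_force: [-5.7, -1.4, 10.1]
opening: -0.004
```

```bash
python3 - <<'E'
from rig import r
import cv2
f=r.grab_frame("side"); a=cv2.cvtColor(f["color"],cv2.COLOR_RGB2BGR)
cv2.imwrite("pics/side2.png",cv2.resize(a[140:260,240:370],(650,600),interpolation=cv2.INTER_CUBIC))
E
```

```text
(no output)
```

View pics/side2.png

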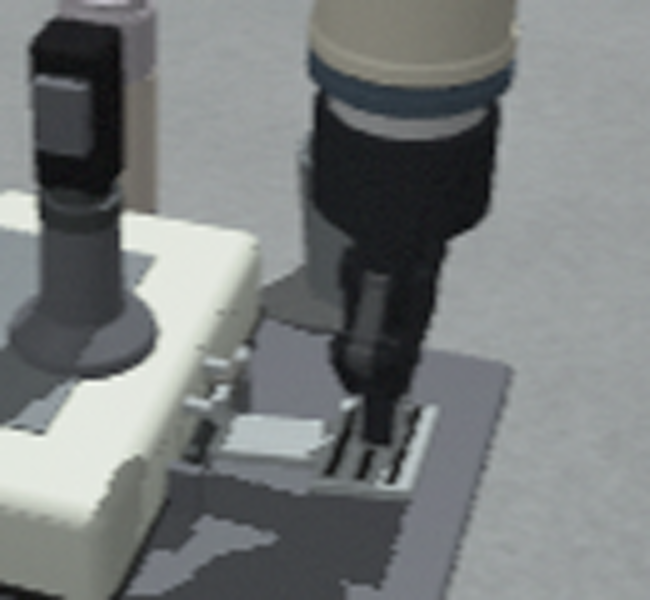

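```bash
python3 - <<'E'
from h import *
pose=(624.7,76.7,.228)
ob=np.array([(327.4,221),(322,238.4),(304,237.6),(311,220)])
sl=np.radians(18)
for a in (0,.2,.3,.35,.4,.45,.5):
    q=[]
    for l,y in [(23,-32),(23,32),(-23,32),(-23,-32)]:
        v=np.array([-137-l*np.cos(sl)+60,65+l*np.sin(sl)-35])
        # -x side goes down
        c,s=np.cos(a),np.sin(a); w=np.array([c*v[0]-s*v[1], s*v[0]+c*v[1]])
        q.append(proj("side",sw(pose,(w[0]-60,y,w[1]+35))))
    print(a,np.round(q,1).tolist(),np.round(w,1))
print(ob.tolist())
E
```

```text
0 [[325.9, 215.2], [319.7, 232.0], [299.8, 232.8], [307.0, 216.4]] [-55.1  22.9]
0.2 [[327.5, 222.7], [321.5, 239.8], [301.1, 237.2], [308.2, 220.6]] [-58.6  11.5]
0.3 [[327.6, 226.4], [321.7, 243.5], [301.4, 239.3], [308.4, 222.6]] [-59.4   5.6]
0.35 [[327.5, 228.1], [321.6, 245.4], [301.4, 240.3], [308.4, 223.6]] [-59.6   2.6]
0.4 [[327.3, 229.9], [321.4, 247.2], [301.4, 241.3], [308.4, 224.6]] [-59.7  -0.4]
0.45 [[327.0, 231.6], [321.1, 248.9], [301.3, 242.3], [308.3, 225.6]] [-59.6  -3.4]
0.5 [[326.6, 233.3], [320.6, 250.6], [301.1, 243.3], [308.1, 226.6]] [-59.4  -6.3]
[[327.4, 221.0], [322.0, 238.4], [304.0, 237.6], [311.0, 220.0]]
```

```bash
python3 - <<'E'
from rig import r
import cv2,pickle
s=r.sense(); f=r.grab_frame("wrist"); pickle.dump((s,f),open("w2.pkl","wb"))
a=cv2.cvtColor(f["color"],cv2.COLOR_RGB2BGR)
cv2.imwrite("pics/w2.png",cv2.resize(a,(768,576)))
f=r.grab_frame("side"); a=cv2.cvtColor(f["color"],cv2.COLOR_RGB2BGR)
cv2.imwrite("pics/side3.png",cv2.resize(a[195:255,280:345],(650,600),interpolation=cv2.INTER_CUBIC))
E
```

```text
(no output)
```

View pics/w2.png

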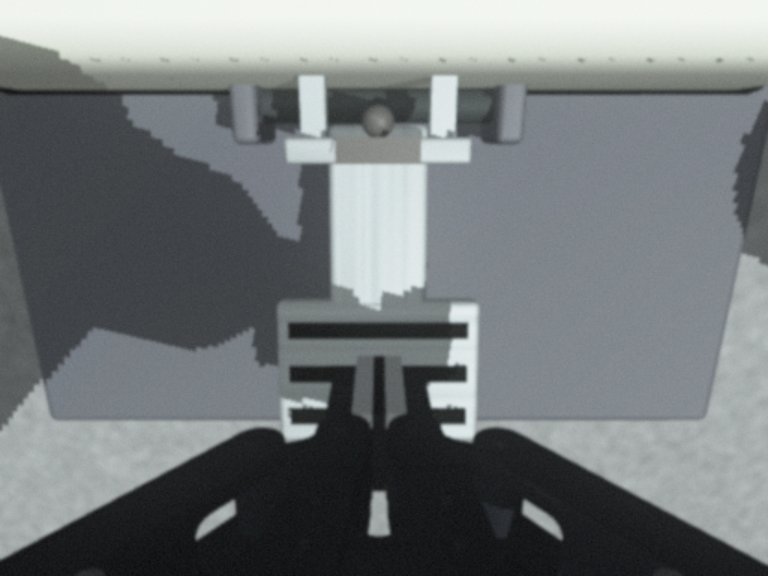

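View pics/side3.png

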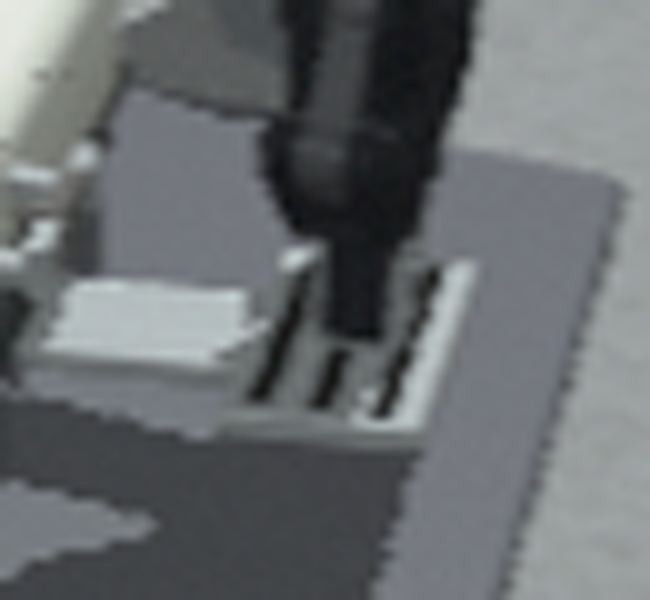

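```bash
python3 - <<'E'
from h import *
import pickle
s,f=pickle.load(open("w2.pkl","rb")); e=s["eef_pos"]; print(s)
for z in (0,10,20,30): print(z,proj("side",e+[0,0,z]))
print(wproj(f,s,e),wproj(f,s,e+[0,0,10]),wproj(f,s,e+[0,0,20]))
pose=(624.7,76.7,.228)
sl=np.radians(18)
for a in (0,.1,.2,.3,.4):
    q=[]
    for l,y in [(23,-32),(23,32),(-23,32),(-23,-32)]:
        v=np.array([-137-l*np.cos(sl)+60,65+l*np.sin(sl)-35])
        c,s_=np.cos(a),np.sin(a); w=np.array([c*v[0]-s_*v[1], s_*v[0]+c*v[1]])
        q.append(wproj(f,s,sw(pose,(w[0]-60,y,w[1]+35)))*1.5)
    print(a,np.round(q,1).tolist(),np.round(w,1))
E
```

```text
{'clock': 4.575, 'qpos': array([ 8.77196606e-02,  4.01548631e-01,  2.06196654e+00, -1.47759060e-03,
        6.79794711e-01,  1.42891187e+00]), 'qvel': array([ 0.00032672, -0.00082282, -0.00191722, -0.00026257, -0.00017726,
        0.001856  ]), 'joint_efforts': array([ 5.25215641e-01, -4.69696140e+01, -2.29432869e+01,  2.42408300e-01,
       -2.17767432e+00,  2.84716574e-03]), 'eef_pos': array([483.95558429,  43.72671578,  29.86431973]), 'tcp_rot': array([3.14091798e+00, 1.83156724e-03, 2.30753425e-01]), 'contact_force': array([-5.84089371, -1.77627083, 10.29950151]), 'wrist_torque': array([-0.34225355,  1.12066645,  0.05758723]), 'opening': 0.0005678114431749429}
0 [315.42933877 236.51714286]
10 [315.70235245 233.13963499]
20 [315.97891728 229.71819527]
30 [316.25910298 226.25196094]
[249.96257219 235.010416  ] [249.89422842 243.10594698] [249.81767803 252.17357818]
0 [[485.3, 459.5], [261.3, 459.6], [262.1, 298.4], [484.8, 298.6]] [-55.1  22.9]
0.1 [[477.8, 448.2], [269.2, 448.3], [266.7, 299.0], [480.4, 299.2]] [-57.1  17.3]
0.2 [[471.3, 435.3], [276.2, 435.3], [270.9, 297.7], [476.5, 297.8]] [-58.6  11.5]
0.3 [[465.6, 421.0], [282.2, 421.0], [274.8, 294.6], [472.8, 294.8]] [-59.4   5.6]
0.4 [[460.7, 405.7], [287.4, 405.6], [278.3, 290.0], [469.5, 290.1]] [-59.7  -0.4]
```

```bash
python3 - <<'E'
from h import *
import pickle,cv2
s,f=pickle.load(open("w1.pkl","rb")); s2,f2=pickle.load(open("w2.pkl","rb"))
c=np.array([np.cos(s["tcp_rot"][2]),np.sin(s["tcp_rot"][2]),0]); e=s["eef_pos"]
for z in (0,10,20,30,40): print(z,[np.round(wproj(f,s,e+c*x+[0,0,z]),1).tolist() for x in (-11,0,11)])
A=np.hstack([cv2.cvtColor(g["color"],cv2.COLOR_RGB2BGR)[225:384,190:310] for g in (f,f2)])
cv2.imwrite("pics/cmp.png",cv2.resize(A,None,fx=3.3,fy=3.3))
E
```

```text
0 [[250.0, 253.5], [250.0, 235.0], [249.9, 215.8]]
10 [[249.9, 262.4], [249.9, 243.1], [249.8, 222.9]]
20 [[249.9, 272.4], [249.8, 252.1], [249.7, 230.9]]
30 [[249.8, 283.7], [249.7, 262.2], [249.6, 239.9]]
40 [[249.7, 296.4], [249.6, 273.8], [249.5, 250.1]]
```

View pics/cmp.png

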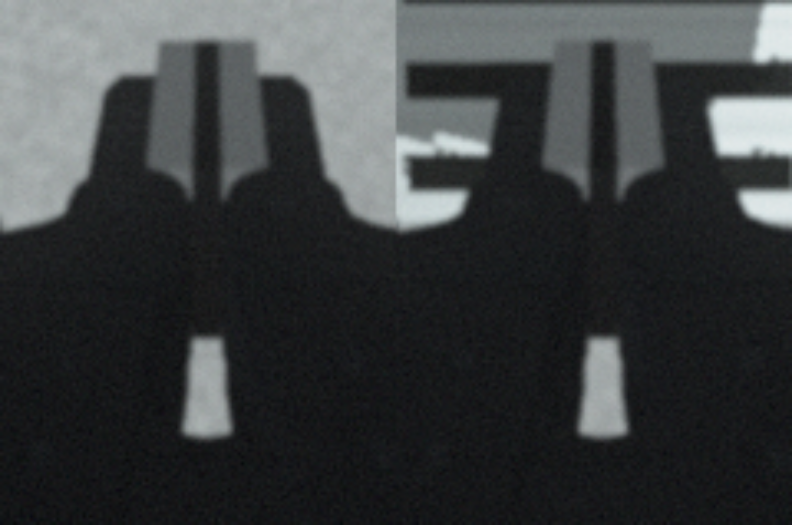

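Request:
{"op": "drive_tool", "data": {"moves": [[1,[0,0,0.5],0],[1,[0,0,0.9],0],[1,[0,0,0.9],0]]}}

```text
clock: 5.05
eef_pos: [482.9, 43.5, 21.6]
tcp_rot: [3.141, 0.004, 0.231]
contact_force: [-7.0, -0.5, 10.6]
opening: -0.001
```

Request:
{"op": "drive_tool", "data": {"moves": [[1,[0,0,0.4],0],[1,[0,0,0.7],0],[1,[0,0,0.7],0]]}}

```text
clock: 5.42
eef_pos: [482.4, 43.3, 15.6]
tcp_rot: [3.141, 0.004, 0.231]
contact_force: [-6.1, -1.5, 13.1]
opening: -0.001
```

```bash
python3 - <<'E'
from rig import r
import cv2,pickle
s=r.sense(); f=r.grab_frame("wrist"); pickle.dump((s,f),open("w3.pkl","wb"))
a=cv2.cvtColor(f["color"],cv2.COLOR_RGB2BGR)
cv2.imwrite("pics/w3.png",cv2.resize(a,(768,576)))
f=r.grab_frame("side"); a=cv2.cvtColor(f["color"],cv2.COLOR_RGB2BGR)
cv2.imwrite("pics/side4.png",cv2.resize(a[195:255,280:345],(650,600),interpolation=cv2.INTER_CUBIC))
E
```

```text
(no output)
```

View pics/w3.png

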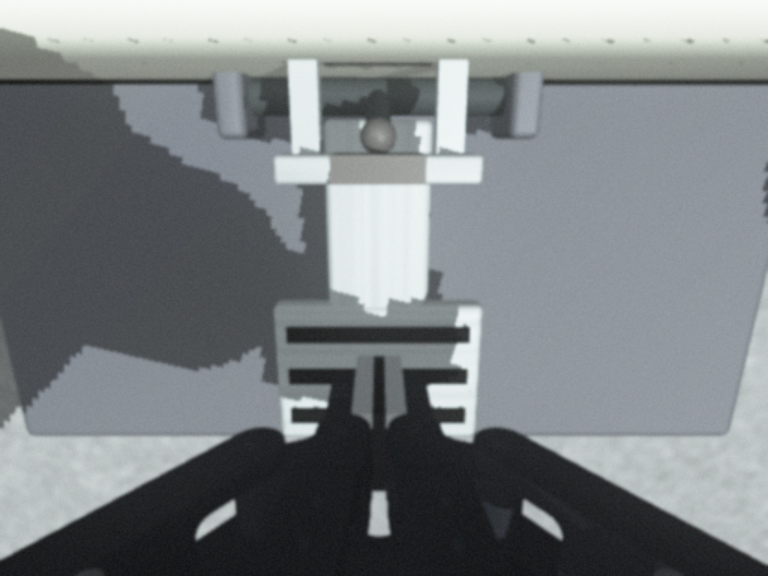

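View pics/side4.png

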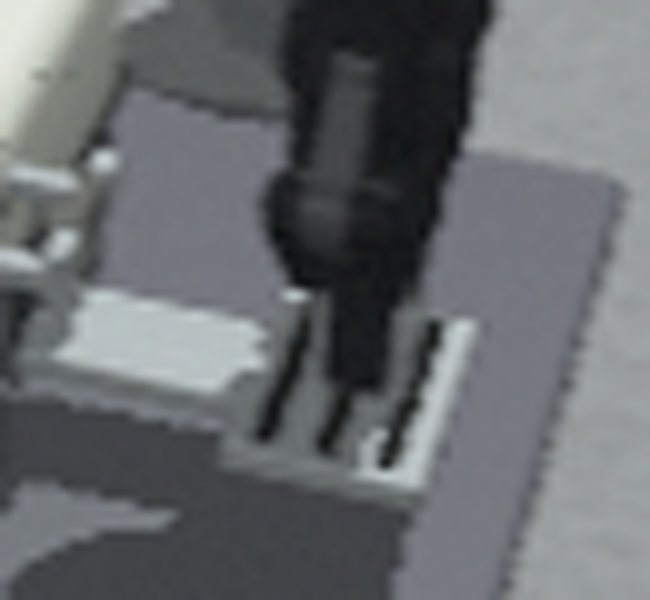

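Request:
{"op": "drive_tool", "data": {"moves": [[1,[0,0,0.4],0],[1,[0,0,0.7],0],[1,[0,0,0.7],0]]}}

```text
clock: 5.9
eef_pos: [482.5, 43.3, 10.0]
tcp_rot: [3.141, 0.004, 0.231]
contact_force: [-5.4, -1.5, 14.3]
opening: 0.003
```

Request:
{"op": "drive_tool", "data": {"moves": [[1,[0,0,0.3],0],[1,[0,0,0.5],0],[1,[0,0,0.5],0],[1,[0,0,0.5],0]]}}

```text
clock: 6.4
eef_pos: [482.6, 43.3, 8.9]
tcp_rot: [3.141, 0.004, 0.232]
contact_force: [-17.1, -1.7, 59.7]
opening: 0.001
```

```bash
python3 - <<'E'
from rig import r
import cv2,pickle
s=r.sense(); print(s["eef_pos"],s["contact_force"]); f=r.grab_frame("wrist"); pickle.dump((s,f),open("w4.pkl","wb"))
a=cv2.cvtColor(f["color"],cv2.COLOR_RGB2BGR)[20:180,120:380]
b=cv2.cvtColor(r.grab_frame("side")["color"],cv2.COLOR_RGB2BGR)[195:255,280:345]
cv2.imwrite("pics/c5.png",np.hstack([cv2.resize(a,(480,300)),cv2.resize(b,(320,300))]) if 0 else cv2.hconcat([cv2.resize(a,(480,300)),cv2.resize(b,(320,300))]))
E
```

```text
[482.61561708  43.29721748   8.91324553] [-17.05578011  -1.66254382  59.67523975]
```

View pics/c5.png

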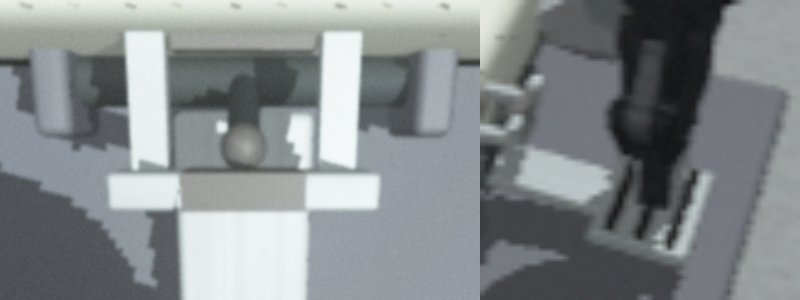

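Request:
{"op": "drive_tool", "data": {"moves": [[1,[0,0,0],0],[1,[0,0,-3],0],[1,[-0.5,0,-8],0],[0.5,[-0.5,0,-14],0],[0,[-0.5,0,-20],0],[0,[-0.5,0,-26],0],[0,[0,0,-29],0],[0,[0,0,-29],0]]}}

```text
clock: 7.5
eef_pos: [485.4, 44.0, 302.4]
tcp_rot: [3.14, -0.003, 0.232]
contact_force: [-0.6, -0.1, -0.3]
opening: 1.0
```

```bash
python3 - <<'E'
from rig import r
import cv2,pickle
from h import *
s=r.sense(); f=r.grab_frame("wrist"); pickle.dump((s,f),open("w6.pkl","wb"))
im=cv2.cvtColor(f["color"],cv2.COLOR_RGB2BGR)
pose=(624.7,76.7,.228); print(s["eef_pos"],s["opening"])
def pl(pts,col): cv2.polylines(im,[np.int32([wproj(f,s,sw(pose,p)) for p in pts])],True,col,1)
pl([(-159,-32,72),(-115,-32,58),(-115,32,58),(-159,32,72)],(255,0,0))
for zz in (162,236): pl([(-18,-17,zz),(18,-17,zz),(18,14,zz),(-18,14,zz)],(0,255,255))
cv2.imwrite("pics/w6.png",cv2.resize(im,(768,576)))
b=cv2.cvtColor(r.grab_frame("side")["color"],cv2.COLOR_RGB2BGR); cv2.imwrite("pics/side6.png",b)
cv2.imwrite("pics/side6.png",cv2.resize(b[60:260,200:400],(600,600),interpolation=cv2.INTER_CUBIC))
e=s["eef_pos"]
for z in (0,10,19,25,40): print(z,(proj("side",e+[0,0,z])-[200,60])*3)
E
```

```text
[485.39446021  44.01585871 302.36174824] 1.0003243422053438
0 [370.8862925  196.74290989]
10 [372.07244221 181.8454722 ]
19 [373.1559856  168.23671761]
25 [373.88694052 159.0562952 ]
40 [375.74512619 135.71842723]
```

View pics/side6.png

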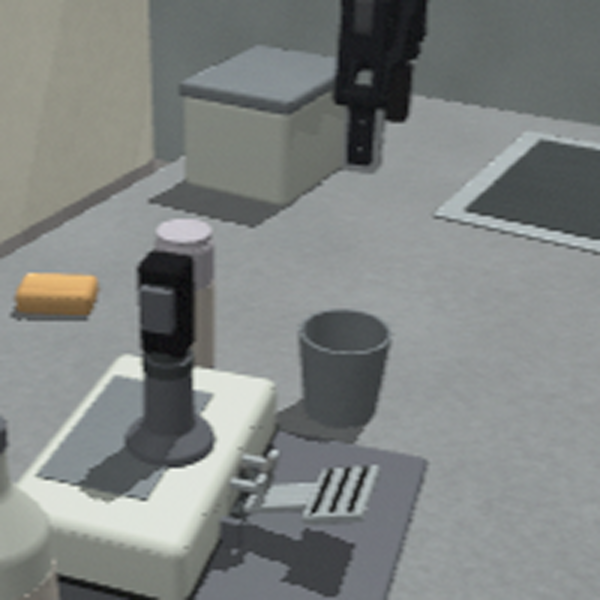

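View pics/w6.png

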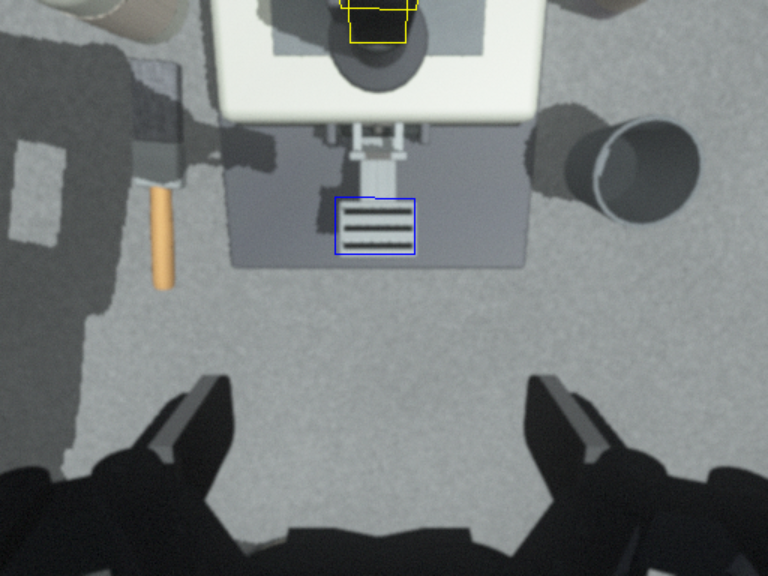

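```bash
python3 - <<'E'
from h import *
import pickle
s,f=pickle.load(open("w6.pkl","rb")); e=s["eef_pos"]; a=s["tcp_rot"][2]; X=np.array([np.cos(a),np.sin(a),0]); Y=np.array([-np.sin(a),np.cos(a),0])
for y in (45,55,-45):
  for z in (0,13,25,38,45): print(y,z,[np.round((proj("side",e+X*x+Y*y+[0,0,z])-[200,60])*3).tolist() for x in (-11,0,11)],np.round(wproj(f,s,e+Y*y+X*11+[0,0,z])*1.5))
E
```

```text
45 0 [[373.0, 227.0], [355.0, 225.0], [337.0, 222.0]] [247. 324.]
45 13 [[375.0, 207.0], [357.0, 205.0], [339.0, 202.0]] [237. 338.]
45 25 [[377.0, 188.0], [358.0, 186.0], [340.0, 183.0]] [226. 353.]
45 38 [[378.0, 167.0], [360.0, 165.0], [341.0, 163.0]] [213. 372.]
45 45 [[379.0, 155.0], [360.0, 153.0], [342.0, 151.0]] [205. 384.]
55 0 [[370.0, 234.0], [352.0, 231.0], [333.0, 229.0]] [219. 324.]
55 13 [[371.0, 213.0], [353.0, 211.0], [335.0, 209.0]] [206. 338.]
55 25 [[373.0, 194.0], [354.0, 192.0], [336.0, 190.0]] [194. 353.]
55 38 [[375.0, 173.0], [356.0, 171.0], [337.0, 169.0]] [177. 372.]
55 45 [[376.0, 161.0], [357.0, 159.0], [338.0, 157.0]] [167. 384.]
-45 0 [[402.0, 173.0], [385.0, 171.0], [369.0, 170.0]] [503. 323.]
-45 13 [[403.0, 154.0], [387.0, 153.0], [370.0, 151.0]] [512. 337.]
-45 25 [[405.0, 137.0], [388.0, 135.0], [371.0, 133.0]] [522. 352.]
-45 38 [[407.0, 117.0], [390.0, 116.0], [373.0, 114.0]] [536. 371.]
-45 45 [[408.0, 107.0], [391.0, 105.0], [374.0, 104.0]] [544. 383.]
```

Request:
{"op": "drive_tool", "data": {"moves": [[0,[5,0,0],0],[0,[10,0,0],0],[0,[14.3,0,0],0],[0,[14.3,0,4],0],[0,[14.3,0,6],0],[0,[14.3,0,6],0]]}}

```text
clock: 8.35
eef_pos: [620.3, 76.3, 235.1]
tcp_rot: [3.141, 0.009, 0.232]
contact_force: [-0.5, 0.4, 0.9]
opening: 1.0
```

```bash
python3 - <<'E'
from rig import r
import cv2,pickle
from h import *
s=r.sense(); f=r.grab_frame("wrist"); pickle.dump((s,f),open("w7.pkl","wb"))
im=cv2.cvtColor(f["color"],cv2.COLOR_RGB2BGR)
pose=(624.7,76.7,.228); print(s["eef_pos"],s["opening"])
def pl(pts,col): cv2.polylines(im,[np.int32([wproj(f,s,sw(pose,p)) for p in pts])],True,col,1)
for zz in (162,236): pl([(-18,-17,zz),(18,-17,zz),(18,14,zz),(-18,14,zz)],(0,255,255))
cv2.imwrite("pics/w7.png",cv2.resize(im,(768,576)))
b=cv2.cvtColor(r.grab_frame("side")["color"],cv2.COLOR_RGB2BGR)
cv2.imwrite("pics/side7.png",cv2.resize(b[60:260,180:380],(600,600),interpolation=cv2.INTER_CUBIC))
E
```

```text
[620.31013141  76.28046589 235.14487441] 0.9996246619444195
```

View pics/side7.png

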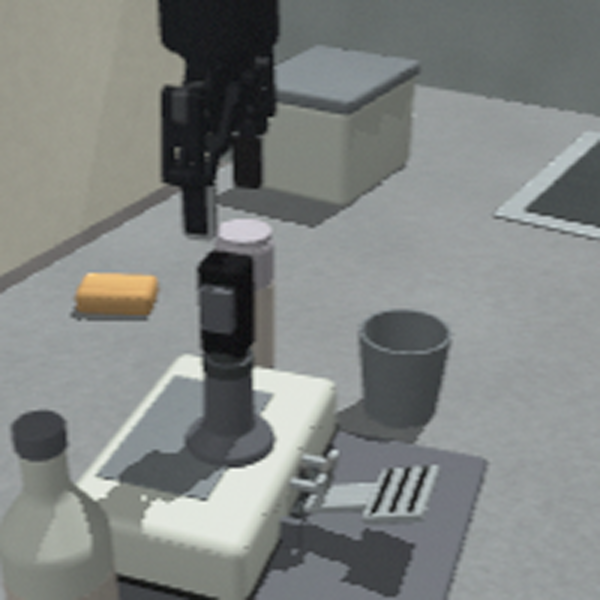

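View pics/w7.png

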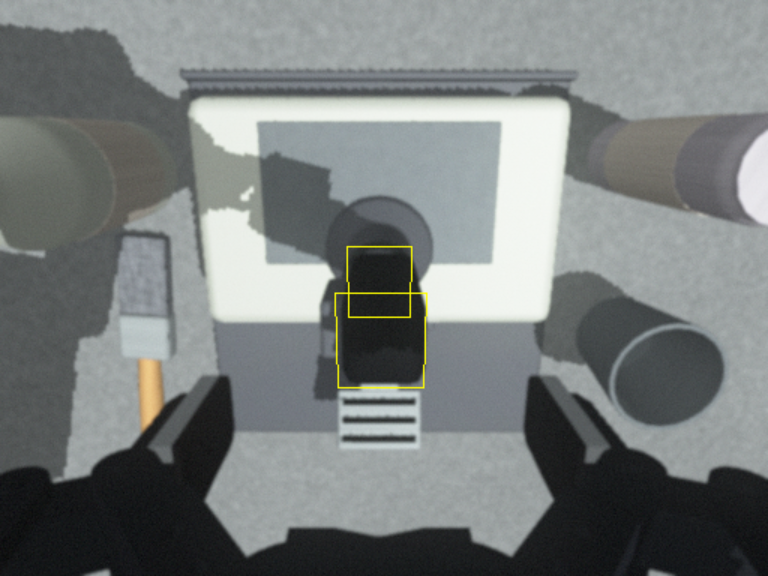

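Request:
{"op": "drive_tool", "data": {"moves": [[0,[0.4,0,3],0],[0,[0.4,0,6],0],[0,[0.4,0,7.6],0],[0,[0.4,0,7.6],0],[0,[0.4,0,7.6],0]]}}

```text
clock: 9.07
eef_pos: [626.6, 77.4, 163.7]
tcp_rot: [3.14, 0.002, 0.232]
contact_force: [-0.7, -0.2, 1.0]
opening: 0.999
```

```bash
python3 - <<'E'
from rig import r
import cv2
s=r.sense(); print(s["eef_pos"],s["contact_force"])
b=cv2.cvtColor(r.grab_frame("side")["color"],cv2.COLOR_RGB2BGR)
cv2.imwrite("pics/side8.png",cv2.resize(b[100:220,200:320],(600,600),interpolation=cv2.INTER_CUBIC))
E
```

```text
[626.61990677  77.35751418 163.68944942] [-0.68021099 -0.24229383  0.99028259]
```

View pics/side8.png

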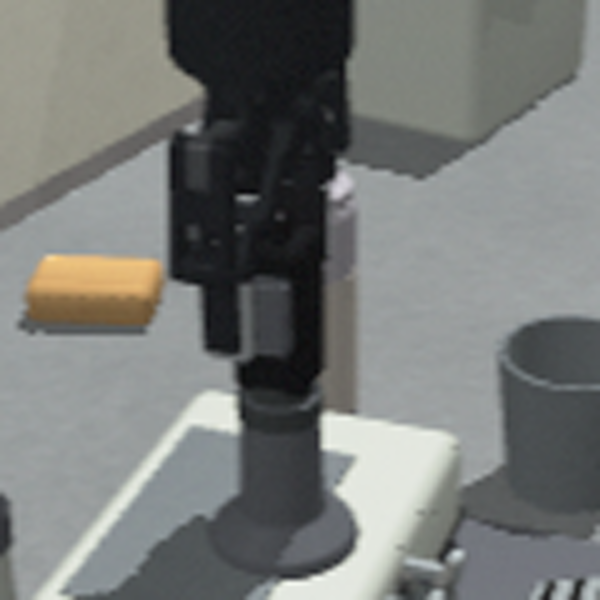

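Request:
{"op": "drive_tool", "data": {"moves": [[0,[-0.2,0,0.5],0],[0.4,[-0.2,0,0.5],0],[0.7,[-0.2,0,0.5],0],[1,[-0.2,0,0.5],0],[1,[-0.2,0,0.5],0],[1,[-0.2,0,0.5],0],[1,[-0.2,0,0.5],0],[1,[-0.2,0,0.5],0]], "grip_force": 45}}

```text
clock: 10.12
eef_pos: [625.2, 75.9, 159.7]
tcp_rot: [3.139, 0.001, 0.231]
contact_force: [-1.1, -6.9, 5.9]
opening: 0.367
```

```bash
python3 - <<'E'
from rig import r
import cv2
s=r.sense(); print(s["eef_pos"],s["contact_force"],s["opening"]*85)
b=cv2.cvtColor(r.grab_frame("side")["color"],cv2.COLOR_RGB2BGR)
cv2.imwrite("pics/side9.png",cv2.resize(b[100:220,200:320],(600,600),interpolation=cv2.INTER_CUBIC))
E
```

```text
[625.24094726  75.92377776 159.67702275] [-1.05536945 -6.8820272   5.86369843] 31.224079021078605
```

View pics/side9.png

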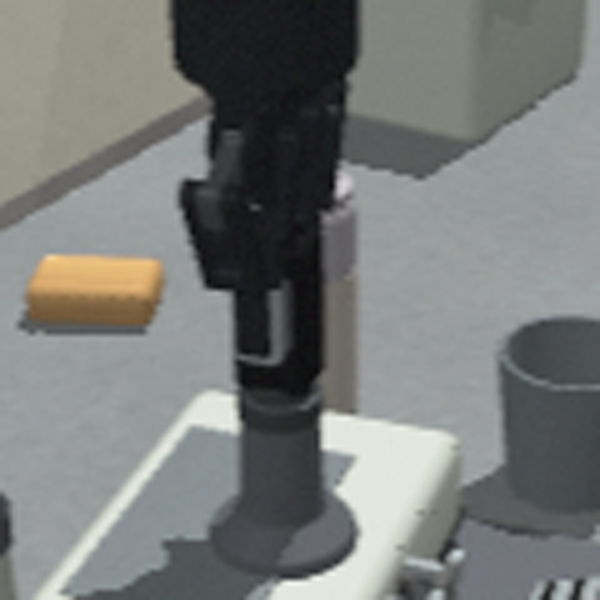

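Request:
{"op": "drive_tool", "data": {"moves": [[1,[0,0,0],0],[1,[0,0,-1],0],[1,[0,0,-2],0],[1,[0,0,-3],0],[1,[0,0,-3],0]]}}

```text
clock: 10.8
eef_pos: [625.2, 75.8, 190.7]
tcp_rot: [3.139, 0.001, 0.231]
contact_force: [0.8, -3.5, -0.9]
opening: 0.36
```

```bash
python3 - <<'E'
from rig import r
import cv2
s=r.sense(); print(s["eef_pos"],s["contact_force"],s["opening"]*85)
b=cv2.cvtColor(r.grab_frame("side")["color"],cv2.COLOR_RGB2BGR)
cv2.imwrite("pics/side10.png",cv2.resize(b[100:220,200:320],(600,600),interpolation=cv2.INTER_CUBIC))
E
```

```text
[625.23513522  75.80461599 190.65194203] [ 0.84886926 -3.47832599 -0.89917007] 30.616452552063684
```

View pics/side10.png

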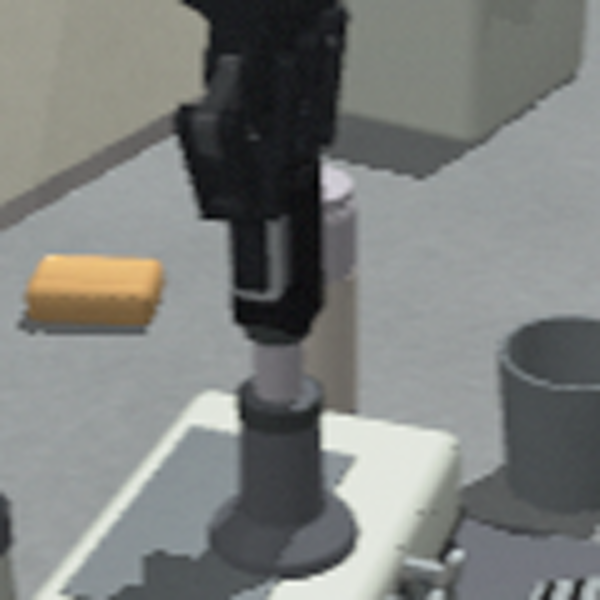

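Request:
{"op": "drive_tool", "data": {"moves": [[1,[0,0,-1.5],0],[1,[0,0,-3],0],[1,[0,0,-4.5],0],[1,[0,0,-6],0],[1,[0,0,-6.5],0],[1,[0,0,-6.5],0]]}}

```text
clock: 11.6
eef_pos: [625.2, 75.8, 255.4]
tcp_rot: [3.139, 0.0, 0.231]
contact_force: [2.1, -4.3, -2.2]
opening: 0.362
```

Request:
{"op": "drive_tool", "data": {"moves": [[1,[0,0,-0.3],0],[1,[0,0,-0.6],0],[1,[0,0,-0.6],0]]}}

```text
clock: 11.98
eef_pos: [625.1, 75.7, 259.9]
tcp_rot: [3.139, 0.001, 0.231]
contact_force: [5.5, -3.6, -9.6]
opening: 0.359
```

Request:
{"op": "drive_tool", "data": {"moves": [[1,[0,0,-0.2],0],[1,[0,0,-0.2],0],[1,[0,0,-0.2],0]]}}

```text
clock: 12.35
eef_pos: [625.1, 75.7, 260.0]
tcp_rot: [3.139, 0.002, 0.231]
contact_force: [6.5, -3.7, -13.6]
opening: 0.363
```

```bash
python3 - <<'E'
from rig import r
import cv2
from h import *
s=r.sense(); print(s["eef_pos"],s["contact_force"],s["opening"]*85)
b=cv2.cvtColor(r.grab_frame("side")["color"],cv2.COLOR_RGB2BGR)
print([(np.round(x["at"],1),round(x["score"],2)) for x in r.spot_point("grip_mid","side")[:2]])
b=cv2.resize(b[60:260,180:380],(600,600),interpolation=cv2.INTER_CUBIC)
pose=(624.7,76.7,.228)
for st,col in((95,(0,0,255)),(100,(0,255,0))):
    q=[(proj("side",sw(pose,p))-[180,60]+.5)*3 for p in [(-18,14,162+st),(18,14,162+st),(18,-17,162+st),(-18,-17,162+st)]]; cv2.polylines(b,[np.int32(q)],True,col,1)
cv2.imwrite("pics/side11.png",b)
E
```

```text
[625.08086216  75.71965193 259.98563976] [  6.47124239  -3.73799237 -13.55861099] 30.8165481324369
[(array([257.3, 113.7]), 0.87)]
```

View pics/side11.png

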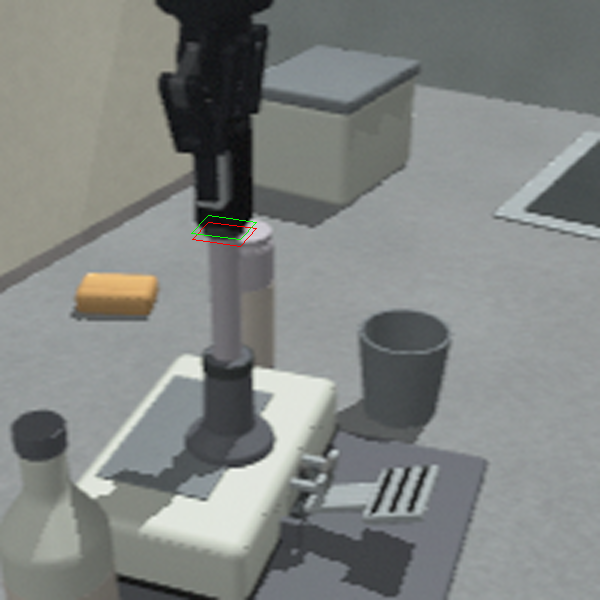

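```bash
python3 - <<'E'
from rig import r
print(r.sign_off()); s=r.sense(); print(s["clock"],s["eef_pos"],s["contact_force"],s["opening"])
E
```

```text
the job is handed in; nothing more can be done
None
the job is handed in; nothing more can be done
```

The sweeper is ready: the handle is out to its second stop, and the arm is still gripping it with the button squeezed in. I handed the job in at about 12.5 s; no verdict was reported.

**Pedal:** I pressed it with shut fingers until the force jumped to about 60 N. In the side picture the pad then lay where a turn of 0.4 rad puts it. The next picture showed it sprung back up. I did not measure the catch's travel; the handle coming up freely shows that it let go.

**Grip:** I closed across the grip with 45 N. The opening reading works out at about 31 mm, against 34 mm expected with the button fully in. That reading may not be exactly linear, but it is well below the 40 mm of a button left out.

**Lift:** The tool rose 100.3 mm. It then stopped while the downward pull grew to about 13.6 N, which is the solid end. In the last side picture the grip sat at the 100 mm outline and the pedal was up. The bottle and pot stood as before, and so did the visible part of the can. The brush was not in the last pictures; the arm never worked near it.

**Disagreement:** The fingertips proved to be about 25 mm short of the reported tool point. This showed in the pedal press and in both the wrist and side views. I corrected for it in the press depth and the grasp height.

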